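Lever open the snapped-shut case of calibration weights

ROBOT

A 6-joint arm with a two-finger parallel gripper is mounted at the origin on the work surface; the furniture and walls round the work are solid. World frame = base frame: x ahead of the robot, y to its left, z up, the work surface at z = 0. Lengths are in m, angles in rad, forces in N, time in s.
With the tool pointing down it reaches from about 0.275 to 0.975 m from the base axis. Payload 8.4 kg.
Tool frame: the origin (TCP) lies at the very end of the fingers, on their centre line; the grasp point (between the pads) lies 19 mm behind it (manip.hold_point_z is the distance from the TCP to the grasp point, in m); z points along the fingers, y is the line along which they close (so a half turn about z gives the same grasp; the last joint's range is limited). The gripper opens to 92 mm and grips with 3 to 60 N. Pads are 20 mm wide; open, the fingers measure 128 mm over their backs; the gripper's body (75 mm by 189 mm) begins 69 mm behind the grasp point.
Start: joints at [1.159, 0.353, 1.633, -0, 1.155, -0.002], TCP at [0.249, 0.573, 0.215] pointing down, gripper open.
Joint ranges: [-2.63, 2.63], [-0.92, 2.1], [0.06, 2.66], [-1.3, 4.44], [0, 2.69], [-3.02, 3.02]. Speed limits (rad/s): [2.22, 2.22, 2.79, 3.14, 3.14, 3.14].

INTERFACE

Orientations are given as a 3x3 rotation matrix whose columns are the frame's x, y, z axes.
In Python, from cell import manip gives the robot as it stands.
- The arm moves only by the tool arm_command, never from a script. Its argument "increments" is a list of rows, each an object of numbers: "rx", "ry", "rz": the turn, a rotation vector about the tool's x, y, z in degrees; "dx", "dy", "dz": the shift along the tool's x, y, z in mm; "jaw": the gripper command: -1 is fully open, 1 is shut, values between are in proportion. In form: [{"rx": .., "ry": .., "rz": .., "dx": .., "dy": .., "dz": .., "jaw": ..}, ...]. A call has 1 to 10 rows; each row is the pose to reach, as a shift and turn from the pose commanded when the call began, along the tool's axes at that moment; what a row does not reach only later rows make up. A row lasts 1/12 s, in which the tool goes at most 41.7 mm and 7.16 degrees, less where a joint would pass 70% of its speed; a pose out of reach is approached as far as the arm can. A call with a gripper value outside its range is refused whole. The fingers move at their own pace and stop on an object; "force" is the grip in N (left out, the last holds). Time passes only in rows, so rows that repeat a pose let the fingers close. It gives the time, the measured TCP pose, the force, the opening and the grip force at its end, in the units of the state.
- manip.get_state(): the state, without advancing time (a new reading comes with each control period).
- manip.capture(name): name is "side" or "top"; returns the picture (420x560x3 uint8, red, green, blue); there is no depth.
- manip.calibration(name): a dict with "fov_y" (degrees; the focal length in pixels is half the picture's height over the tangent of half this angle, whatever the lens; pixels are square), "cx", "cy" (the principal point, pixels), "position" and "rotation" of the camera in the world. Camera axes: x right, y down, z forward; pixel columns grow to the right and rows downward; lengths in m; the calibration is good to about 2 mm. A picture is of the moment at which its call begins. calibration takes no time and is no camera call.
- manip.close_job(): hands the job in; it is judged then, once.
The state is a dict: "time_s": time; "qpos": joint angles; "joint_velocities": joint speeds; "joint_torque": joint torques, N m; "eef_pos": TCP position; "tcp_rot": TCP orientation; "contact_force": force on the tool from outside, world axes, zero at the start; "torque": the same for the moment, N m; "opening": finger opening in m; "gripper_force": force on a finger pad.
Only numpy, scipy, OpenCV 4.12 (cv2) and the standard library are available. Lean on these libraries where they do the work, as an engineer would, in place of code of your own. Each camera call takes 0.05 s, during which the arm holds its last target. There are 200 camera calls.

TASK

The grey case of balance weights is snapped shut and has no handle. Take the spatula from its steel tray, slip the blade into the slot under the front edge of the lid and lever the lid up off its catch, without tipping the case or shoving it about, then swing the lid right back so that it stays open by itself. Lay the spatula back flat in its tray and leave the other things on the bench where they are.

Things in the scene. Friction and masses are not known exactly. Their poses are not given: they have to be found in the camera images.
- weight_case: shut grey plastic case with flush lid, 110 mm deep (x), 150 wide (y), 74 high, loose on rubber feet, about 1.6 kg. Origin: centre of its underside; z up; -x is the front, roughly facing the robot. Walls 5 mm thick, 66 mm high; foam and weights inside reach 51 mm. Pulling the lid up by 10 N without a fulcrum lifts the case's front; some 10 N down on a handle 80 mm in front tips it forward
- case_notch (a point): centre of the mouth of the pry slot, in the outer front face, mid-width, 64.2 mm above the bench; axes as the case (the blade goes in along +x). Cut out of the top of the 5 mm front wall: 44 mm wide, 3.6 mm high; sill 62.4 mm, roof (underside of the lid) 66 mm above the bench; free space behind it at least 60 mm deep
- case_lid (a joint): lid angle, rad: 0 shut, 1.57 upright, 1.85 leaning back on its stop. Sprung noses behind the front wall hold it shut: they bite from about 0.01 rad on, how hard differs from start to start (roughly 10 to 16 N at the front edge), and let go with a jerk by 0.04 rad (4.5 mm at the edge). Then the lid (0.14 kg) is free: it falls shut from below upright, falls back to the stop from beyond
- spatula_handle (a point): grip point of the spatula, on the handle's axis, half-way up, near its centre of mass. x along the tool to the blade, z up as it lies flat in the tray (8 mm above the floor). Black plastic handle, 16 x 16 mm in section, from 50 mm behind to 28 mm ahead of this point; then ferrule and steel blade; 158 mm long in all, 85 g, loose
- spatula_tip (a point): tip of the spatula's steel blade, mid-thickness, 108 mm ahead of the grip point and in line with it, same axes. The blade is 18 mm wide, 2.4 mm thick, straight, rounded at the tip, and stands out 70 mm from the ferrule
- spatula: the spatula as a whole; origin under the joint of handle and blade: 30 mm ahead of the grip point and 8 mm below it, same axes
- tool_tray: open shallow steel tray, fixed to the bench, 240 mm (its x) by 130 mm (its y) outside, walls 3 mm thick and 12 mm high. Origin: centre of its underside, z up
- tray_floor (a point): centre of the tray's inner floor, 3 mm above the bench; axes as the tray
- bench_timer_mid (a point): centre of a small white digital timer, 62 x 66 x 19 mm, on the bench; bystander
- caps_box_mid (a point): centre of a small smoked plastic box of caps, 72 x 102 x 49 mm, on the bench; bystander
- sample_rack_mid (a point): centre of an empty white 5-place sample rack, 23 x 136 x 66 mm, standing on the bench; bystander
- case_hinge (a point): middle of the lid's hinge line, at the back top edge of the case, 66 mm above the bench; axes as the case. The lid is a flat plate 110 x 150 x 8 mm, flush with the walls, reaching 110 mm from here to -x when shut, its underside level with this point
There are look-alikes about, which are no part of the job. There is more than one size of the weight_case; the one meant has the size given above.

How it is judged:
On the way, in this order (a step that is already met when the one before it is completed fails the run):
1. the lid is levered up off its catch with the spatula's blade under it (contact force between spatula and case_lid above 0.3 N and value of joint case_lid above 0.06 rad), for 0.1 s.
2. the lid is swung back past upright (value of joint case_lid above 1.65 rad), for 0.2 s.
At the end, for the whole second after the job is handed in: The lid stands open beyond upright (over 1.65 rad) by itself; the case stands flat within 25 mm of where it was; the spatula lies flat in the tray, handle and blade tip within 14 mm of the tray floor's height and its middle within 50 mm of the tray's centre; both are at rest (value of joint case_lid above 1.65 rad and angle between weight_case's own z axis and vertical below 0.05 rad and distance of weight_case from where it was at the start of the episode below 0.025 m and z of each of spatula_handle, spatula_tip in the frame of tray_floor below 0.014 m and horizontal distance between spatula and tray_floor below 0.05 m and linear speed of each of spatula, weight_case below 0.02 m/s); the robot touches nothing.
It fails at once if the case is tipped or its front lifted (more than 0.1 rad) (angle between weight_case's own z axis and vertical above 0.1 rad).
It fails at once if the case is shoved more than 25 mm (distance of weight_case from where it was at the start of the episode above 0.025 m).
It fails at once if the lid is forced up by the fingers instead of the spatula (contact force between the fingers and case_lid above 3 N and value of joint case_lid below 0.2 rad).
It fails at once if the timer, the box of caps or the sample rack is moved more than 30 mm (distance of any of bench_timer_mid, caps_box_mid, sample_rack_mid from where it was at the start of the episode above 0.03 m).
It also fails if it takes over 54 s, if anything falls off the work surface, if the arm or the gripper's body presses on something with over 40 N, if the wrist force passes 120 N, or if a joint passes its speed limit or range.

## Working session

There is one attempt and no reset: what is moved stays moved. The work goes in short steps, Python scripts to look and compute and a tool call to move; the robot and the scene stay as the last step left them, time stands still between calls to the robot, and variables do not carry over. Pictures are saved under pics/ and viewed, at most 10 in all, crops included, and the job is handed in when it is done.

Besides the shell and the picture viewer there is one more tool, called after "Request:" in YAML: its name, and indented under it one key for each argument. arm_command: Moves the arm, as the interface text tells. Its arguments: {"type":"object","properties":{"increments":{"type":"array","items":{"type":"object","properties":{"rx":{"type":"number"},"ry":{"type":"number"},"rz":{"type":"number"},"dx":{"type":"number"},"dy":{"type":"number"},"dz":{"type":"number"},"jaw":{"type":"number"}}}},"force":{"type":"number"}},"required":["increments"]}

```bash
ls; mkdir -p pics; python3 - <<'E'
from cell import manip
import cv2
for n in("side","top"):
    c=manip.calibration(n);print(n,c)
    cv2.imwrite(f"pics/{n}0.png",cv2.cvtColor(manip.capture(n),cv2.COLOR_RGB2BGR))
print(manip.get_state())
E
```

```text
pics
side {'fov_y': 48.82399632371382, 'cx': 277.2038062355777, 'cy': 211.84776878742653, 'position': array([0.4701381 , 1.40947018, 0.7877428 ]), 'rotation': array([[-0.99952871,  0.01004417,  0.02900798],
       [-0.02142303,  0.4485666 , -0.89349262],
       [-0.0219864 , -0.89369297, -0.44814002]])}
top {'fov_y': 53.04310245216785, 'cx': 279.18444507705243, 'cy': 209.29533719073447, 'position': array([ 0.35738387, -0.00860907,  1.40539172]), 'rotation': array([[ 3.91476583e-04, -9.93518249e-01,  1.13672053e-01],
       [-9.99984781e-01, -1.01448751e-03, -5.42297963e-03],
       [ 5.50314810e-03, -1.13668200e-01, -9.93503526e-01]])}
{'time_s': 0.1, 'qpos': array([ 1.15863925e+00,  3.53566241e-01,  1.63404638e+00, -3.54259068e-05,
        1.15522987e+00, -2.41858071e-03]), 'joint_velocities': array([-0.00047834, -0.00304434, -0.00230779,  0.00047951, -0.00087943,
       -0.0018008 ]), 'joint_torque': array([ 4.35730753e-04, -5.94909489e+01, -3.34930837e+01,  6.99109468e-02,
        1.83181971e-02, -3.12413749e-05]), 'eef_pos': array([0.24882208, 0.57284425, 0.21395241]), 'tcp_rot': array([[-9.17230743e-01,  3.98356050e-01, -4.70971263e-04],
       [ 3.98356327e-01,  9.17230012e-01, -1.15815709e-03],
       [-2.93699058e-05, -1.24991167e-03, -9.99999218e-01]]), 'contact_force': array([ 0.84914512,  0.0946151 , -0.45061784]), 'torque': array([-0.00785947,  0.02500604, -0.00099604]), 'gripper_force': 0.0, 'opening': 0.09190245884240593}
```

View pics/top0.png

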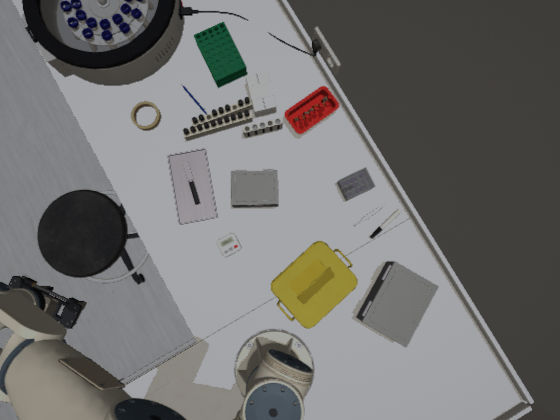

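View pics/side0.png

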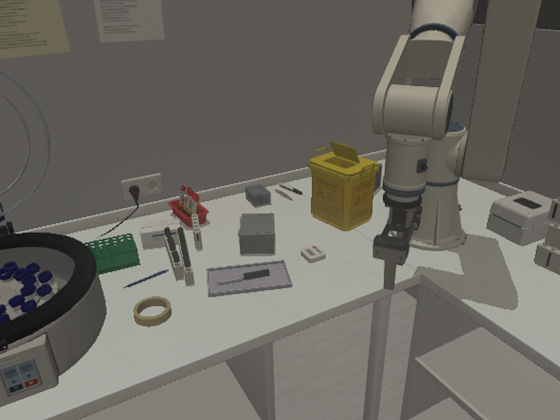

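The top view shows the tray at about (192,186) with the spatula's handle at (194,192) and the blade pointing up. The case is at (255,188) with its front facing down in the image, and the timer is at (229,245). I'll zoom in.

```bash
python3 - <<'E'
import cv2,numpy as np
a=cv2.imread("pics/top0.png")[140:265,160:290];b=cv2.imread("pics/side0.png")[195:305,195:335]
a=cv2.resize(a,None,fx=4.6,fy=4.6,interpolation=cv2.INTER_CUBIC);cv2.imwrite("pics/a.png",a)
b=cv2.resize(b,None,fx=5,fy=5,interpolation=cv2.INTER_CUBIC);cv2.imwrite("pics/b.png",b)
E
```

```text
(no output)
```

View pics/a.png

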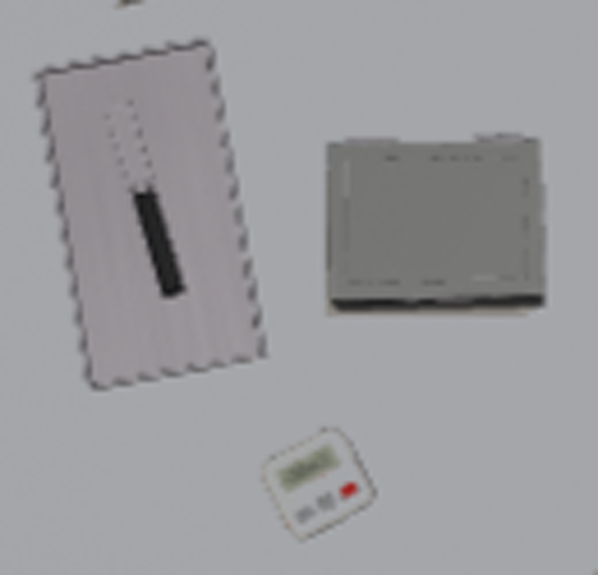

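View pics/b.png

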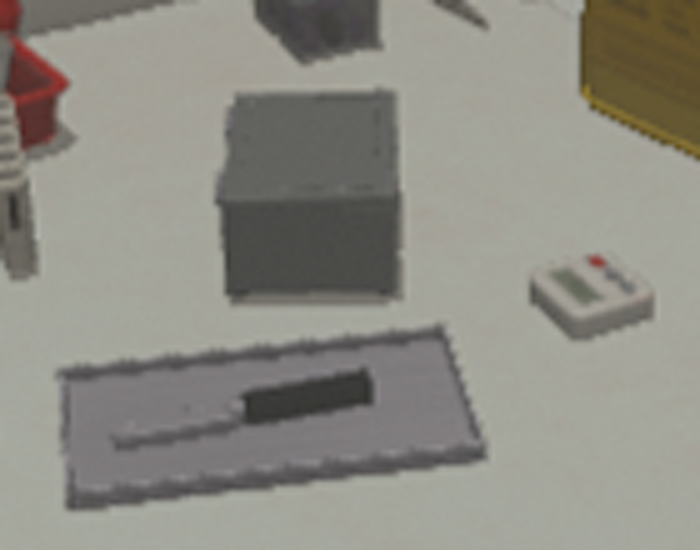

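The crops show the handle from (144,190) to (173,296) in the top crop, with the blade tip at about (120,100). The lid's top corners are near (328,143), (540,138), (545,297) and (331,300).

```bash
cat > h.py <<'E'
import numpy as np
from cell import manip
def ray(n,uv,z):
    c=manip.calibration(n);f=210/np.tan(np.radians(c["fov_y"]/2))
    d=c["rotation"]@np.array([(uv[0]-c["cx"])/f,(uv[1]-c["cy"])/f,1]);p=c["position"]
    return p+d*(z-p[2])/d[2]
def proj(n,P):
    c=manip.calibration(n);f=210/np.tan(np.radians(c["fov_y"]/2))
    q=c["rotation"].T@(np.array(P)-c["position"]);return np.array([c["cx"],c["cy"]])+f*q[:2]/q[2]
E
python3 - <<'E'
from h import *
np.set_printoptions(precision=4,suppress=True)
A=lambda u,v:((u+.5)/4.6-.5+160,(v+.5)/4.6-.5+140)
B=lambda u,v:((u+.5)/5-.5+195,(v+.5)/5-.5+195)
for k,p,z in [("h front",(144,190),.019),("h rear",(173,296),.019),("tip",(120,100),.012)]:
    print(k,ray("top",A(*p),z))
for p in [(328,143),(540,138),(545,297),(331,300)]: print("lid top",ray("top",A(*p),.074))
for p in [(40,72),(210,42),(265,354),(92,387)]: print("tray top",ray("top",A(*p),.015-.003))
for k,p,z in [("h front",(243,408),.013),("h rear",(371,385),.013),("tip",(114,442),.011)]:
    print("side",k,ray("side",B(*p),z))
for p in [(235,93),(396,91),(398,194),(219,200)]: print("side lid top",ray("side",B(*p),.074))
for p in [(62,374),(445,328),(484,455),(70,505)]: print("side tray top",ray("side",B(*p),.012))
print("base px",proj("top",(0,0,0)),proj("top",(0,0,.5)))
for p in [(272,285),(318,242),(357,280),(307,327)]:
    for z in (0.2,): print("bin",ray("top",p,z))
for z in (.1,.15,.2,.25): print("side bin front top",z,ray("side",(311,163),z), ray("side",(352,226),0),ray("side",(313,203),0))
E
```

```text
h front [0.6111 0.2785 0.019 ]
h rear [0.5336 0.2558 0.019 ]
tip [0.6793 0.2992 0.012 ]
lid top [0.6345 0.1394 0.074 ]
lid top [ 0.6383 -0.0088  0.074 ]
lid top [ 0.5262 -0.0124  0.074 ]
lid top [0.5239 0.1359 0.074 ]
tray top [0.7001 0.3584 0.012 ]
tray top [0.7229 0.2341 0.012 ]
tray top [0.4923 0.1897 0.012 ]
tray top [0.4683 0.3139 0.012 ]
side h front [0.6111 0.2836 0.013 ]
side h rear [0.5368 0.2605 0.013 ]
side tip [0.6831 0.3141 0.011 ]
side lid top [ 0.6385 -0.006   0.074 ]
side lid top [ 0.5279 -0.0066  0.074 ]
side lid top [0.5226 0.1377 0.074 ]
side lid top [0.6351 0.1434 0.074 ]
side tray top [0.724  0.2452 0.012 ]
side tray top [0.4934 0.197  0.012 ]
side tray top [0.4701 0.3302 0.012 ]
side tray top [0.6991 0.3748 0.012 ]
base px [274.0679 369.1002] [272.4566 433.6847]
bin [0.28  0.005 0.2  ]
bin [ 0.4013 -0.1262  0.2   ]
bin [ 0.294  -0.2356  0.2   ]
bin [ 0.1643 -0.0931  0.2   ]
side bin front top 0.1 [ 0.3829 -0.4142  0.1   ] [ 0.2526 -0.043   0.    ] [ 0.3818 -0.2356  0.    ]
side bin front top 0.15 [ 0.3893 -0.2817  0.15  ] [ 0.2526 -0.043   0.    ] [ 0.3818 -0.2356  0.    ]
side bin front top 0.2 [ 0.3956 -0.1491  0.2   ] [ 0.2526 -0.043   0.    ] [ 0.3818 -0.2356  0.    ]
side bin front top 0.25 [ 0.402  -0.0165  0.25  ] [ 0.2526 -0.043   0.    ] [ 0.3818 -0.2356  0.    ]
```

```bash
cat >> h.py <<'E'
from scipy.spatial.transform import Rotation as Ro
np.set_printoptions(precision=4,suppress=True)
def R_of(psi,phi=0):
    a,e=np.radians([psi,phi]);b=np.array([np.cos(e)*np.cos(a),np.cos(e)*np.sin(a),np.sin(e)])
    z=-np.array([-np.sin(e)*np.cos(a),-np.sin(e)*np.sin(a),np.cos(e)])
    return np.c_[-b,np.cross(z,-b),z]
def go(p,psi,phi=0,cur=None):
    s=manip.get_state();P,R=cur or (s["eef_pos"],s["tcp_rot"]);T=R_of(psi,phi)
    print("d mm",R.T@(np.array(p)-P)*1e3,"rot deg",np.degrees(Ro.from_matrix(R.T@T).as_rotvec()))
    return np.array(p),T
E
python3 -c "
from h import *
go((.584,.272,.09),16.5)"
```

```text
d mm [-427.2751 -142.2683  124.1429] rot deg [ -0.0693  -0.0234 -39.9755]
```

Request:
arm_command:
  increments:
    - {"dx": -427,"dy": -142,"dz": 60,"rz": -40,"jaw": 0.1}
    - {"dx": -427,"dy": -142,"dz": 60,"rz": -40,"jaw": 0.1}
    - {"dx": -427,"dy": -142,"dz": 60,"rz": -40,"jaw": 0.1}
    - {"dx": -427,"dy": -142,"dz": 60,"rz": -40,"jaw": 0.1}
    - {"dx": -427,"dy": -142,"dz": 60,"rz": -40,"jaw": 0.1}
    - {"dx": -427,"dy": -142,"dz": 60,"rz": -40,"jaw": 0.1}
    - {"dx": -427,"dy": -142,"dz": 60,"rz": -40,"jaw": 0.1}
    - {"dx": -427,"dy": -142,"dz": 60,"rz": -40,"jaw": 0.1}
    - {"dx": -427,"dy": -142,"dz": 60,"rz": -40,"jaw": 0.1}
    - {"dx": -427,"dy": -142,"dz": 60,"rz": -40,"jaw": 0.1}

```text
$.increments[0]: bad value
```

Request:
arm_command:
  increments:
    - {"dx": 0,"jaw": 0.1}

```text
$.increments[0]: bad value
```

```bash
python3 -c "
from h import *
go((.584,.272,.06),16.5);s=manip.get_state();print(s['time_s'],s['eef_pos'],s['opening'],s['qpos'])"
```

```text
d mm [-427.2742 -142.2308  154.1429] rot deg [ -0.0693  -0.0234 -39.9755]
0.1 [0.2488 0.5728 0.214 ] 0.09190245884240593 [ 1.1586  0.3536  1.634  -0.      1.1552 -0.0024]
```

Request:
arm_command:
  increments:
    - {"dx": -427,"dy": -142,"dz": 60,"rx": 0,"ry": 0,"rz": -40,"jaw": 0.1}
    - {"dx": -427,"dy": -142,"dz": 60,"rx": 0,"ry": 0,"rz": -40,"jaw": 0.1}
    - {"dx": -427,"dy": -142,"dz": 60,"rx": 0,"ry": 0,"rz": -40,"jaw": 0.1}
    - {"dx": -427,"dy": -142,"dz": 60,"rx": 0,"ry": 0,"rz": -40,"jaw": 0.1}
    - {"dx": -427,"dy": -142,"dz": 60,"rx": 0,"ry": 0,"rz": -40,"jaw": 0.1}
    - {"dx": -427,"dy": -142,"dz": 60,"rx": 0,"ry": 0,"rz": -40,"jaw": 0.1}
    - {"dx": -427,"dy": -142,"dz": 60,"rx": 0,"ry": 0,"rz": -40,"jaw": 0.1}
    - {"dx": -427,"dy": -142,"dz": 60,"rx": 0,"ry": 0,"rz": -40,"jaw": 0.1}
    - {"dx": -427,"dy": -142,"dz": 60,"rx": 0,"ry": 0,"rz": -40,"jaw": 0.1}
    - {"dx": -427,"dy": -142,"dz": 60,"rx": 0,"ry": 0,"rz": -40,"jaw": 0.1}

```text
time_s: 0.93
eef_pos: [0.5505, 0.3023, 0.1603]
tcp_rot: [[-0.959, -0.284, -0.0], [-0.284, 0.959, -0.0], [0.0, -0.0, -1.0]]
contact_force: [0.4, 1.3, 0.8]
opening: 0.0415
gripper_force: 0.0
```

```bash
python3 -c "
from h import *
go((.584,.272,.06),16.5);s=manip.get_state();print(s['time_s'],s['eef_pos'],s['opening'],s['qpos'])"
```

```text
d mm [-23.5787 -38.57   100.2767] rot deg [-0.0033 -0.0254  0.0201]
0.9333 [0.5505 0.3023 0.1603] 0.04147900525148563 [ 0.4998  0.4115  1.6758  0.      1.0547 -1.3594]
```

Request:
arm_command:
  increments:
    - {"dx": -23,"dy": -38,"dz": 100,"rx": 0,"ry": 0,"rz": 0,"jaw": 0.1}
    - {"dx": -23,"dy": -38,"dz": 100,"rx": 0,"ry": 0,"rz": 0,"jaw": 0.1}
    - {"dx": -23,"dy": -38,"dz": 100,"rx": 0,"ry": 0,"rz": 0,"jaw": 0.1}
    - {"dx": -23,"dy": -38,"dz": 100,"rx": 0,"ry": 0,"rz": 0,"jaw": 0.1}
    - {"dx": -23,"dy": -38,"dz": 100,"rx": 0,"ry": 0,"rz": 0,"jaw": 0.1}
    - {"dx": -23,"dy": -38,"dz": 100,"rx": 0,"ry": 0,"rz": 0,"jaw": 0.1}

```text
time_s: 1.43
eef_pos: [0.5825, 0.2749, 0.0621]
tcp_rot: [[-0.959, -0.284, 0.001], [-0.284, 0.959, 0.001], [-0.001, 0.0, -1.0]]
contact_force: [-0.6, 0.4, -0.1]
opening: 0.0415
gripper_force: 0.0
```

```bash
python3 - <<'E'
from h import *
import cv2
go((.584,.272,.005),16.5);s=manip.get_state();print(s['time_s'],s['eef_pos'])
a=[]
for n,(x,y) in (("top",(160,140)),("side",(205,215))):
    i=cv2.cvtColor(manip.capture(n),cv2.COLOR_RGB2BGR)[y:y+75,x:x+100]
    a.append(cv2.resize(i,None,fx=7.5,fy=4*1.0*7.5/4*0.5+3.75-3.75+3.75,interpolation=cv2.INTER_CUBIC) if 0 else cv2.resize(i,None,fx=4,fy=4,interpolation=cv2.INTER_CUBIC))
cv2.imwrite("pics/c.png",np.hstack(a))
E
```

```text
d mm [-0.5327 -3.2273 57.0541] rot deg [0.0192 0.0557 0.0258]
1.4333 [0.5825 0.2749 0.0621]
```

View pics/c.png

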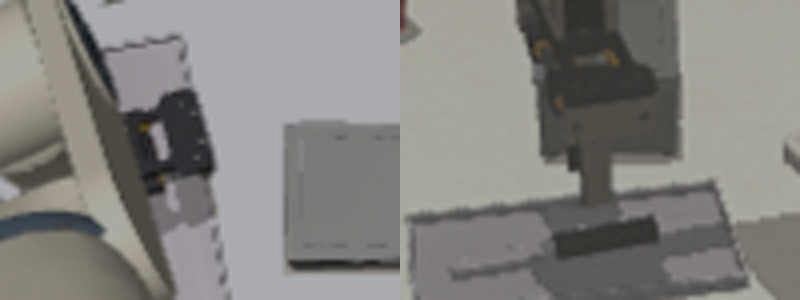

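The fingers straddle the handle in the top view (left finger at (160,145), right at (190,135)), and in the side view they sit above the handle at (600,237). I'll descend.

Request:
arm_command:
  increments:
    - {"dx": 0,"dy": -3,"dz": 30,"rx": 0,"ry": 0,"rz": 0,"jaw": 0.1}
    - {"dx": 0,"dy": -3,"dz": 45,"rx": 0,"ry": 0,"rz": 0,"jaw": 0.1}
    - {"dx": 0,"dy": -3,"dz": 53,"rx": 0,"ry": 0,"rz": 0,"jaw": 0.1}
    - {"dx": 0,"dy": -3,"dz": 55,"rx": 0,"ry": 0,"rz": 0,"jaw": 0.1}
    - {"dx": 0,"dy": -3,"dz": 55,"rx": 0,"ry": 0,"rz": 0,"jaw": 0.1}
    - {"dx": 0,"dy": -3,"dz": 55,"rx": 0,"ry": 0,"rz": 0,"jaw": 0.1}

```text
time_s: 2.03
eef_pos: [0.5839, 0.272, 0.0072]
tcp_rot: [[-0.959, -0.285, 0.002], [-0.285, 0.959, 0.001], [-0.002, 0.0, -1.0]]
contact_force: [0.7, 0.9, 0.5]
opening: 0.0413
gripper_force: 0.0
```

```bash
python3 -c "
from h import *
go((.584,.272,.005),16.5);s=manip.get_state();print(s['time_s'],s['eef_pos'],s['contact_force'])"
```

```text
d mm [-0.1344 -0.019   2.1827] rot deg [0.0158 0.107  0.0451]
2.0333 [0.5839 0.272  0.0072] [0.7267 0.9494 0.5365]
```

Request:
arm_command:
  increments:
    - {"dx": 0,"dy": 0,"dz": 2,"rx": 0,"ry": 0,"rz": 0,"jaw": 0.1}
    - {"dx": 0,"dy": 0,"dz": 2,"rx": 0,"ry": 0,"rz": 0,"jaw": 0.4}
    - {"dx": 0,"dy": 0,"dz": 2,"rx": 0,"ry": 0,"rz": 0,"jaw": 1}
    - {"dx": 0,"dy": 0,"dz": 2,"rx": 0,"ry": 0,"rz": 0,"jaw": 1}
    - {"dx": 0,"dy": 0,"dz": 2,"rx": 0,"ry": 0,"rz": 0,"jaw": 1}
    - {"dx": 0,"dy": 0,"dz": 2,"rx": 0,"ry": 0,"rz": 0,"jaw": 1}
    - {"dx": 0,"dy": 0,"dz": 2,"rx": 0,"ry": 0,"rz": 0,"jaw": 1}
  force: 45

```text
time_s: 2.62
eef_pos: [0.5832, 0.2713, 0.004]
tcp_rot: [[-0.959, -0.284, 0.0], [-0.284, 0.959, 0.0], [-0.0, 0.0, -1.0]]
contact_force: [-0.6, -0.0, 1.8]
opening: 0.0156
gripper_force: 45.0
```

```bash
python3 -c "
from h import *
go((.584,.272,.09),16.5);s=manip.get_state();print(s['time_s'],s['eef_pos'],s['contact_force'],s['tcp_rot'])"
```

```text
d mm [ -0.9722   0.4832 -86.0277] rot deg [0.0007 0.0075 0.016 ]
2.6167 [0.5832 0.2713 0.004 ] [-0.5859 -0.0264  1.8066] [[-0.9587 -0.2843  0.0001]
 [-0.2843  0.9587  0.    ]
 [-0.0001  0.     -1.    ]]
```

```bash
python3 -c "
from h import *
go((.402,.0594,.11),1.7);print(ray('top',(229,245),.019))"
```

```text
d mm [ 233.9545 -151.6052 -106.0603] rot deg [ 0.0017  0.0074 14.816 ]
[0.3979 0.1485 0.019 ]
```

Request:
arm_command:
  increments:
    - {"dx": 0,"dy": 0,"dz": -35,"rx": 0,"ry": 0,"rz": 0,"jaw": 1}
    - {"dx": 0,"dy": 0,"dz": -70,"rx": 0,"ry": 0,"rz": 0,"jaw": 1}
    - {"dx": 25,"dy": -15,"dz": -106,"rx": 0,"ry": 0,"rz": 2,"jaw": 1}
    - {"dx": 58,"dy": -37,"dz": -106,"rx": 0,"ry": 0,"rz": 5,"jaw": 1}
    - {"dx": 93,"dy": -60,"dz": -106,"rx": 0,"ry": 0,"rz": 8,"jaw": 1}
    - {"dx": 128,"dy": -83,"dz": -106,"rx": 0,"ry": 0,"rz": 11,"jaw": 1}
    - {"dx": 163,"dy": -106,"dz": -106,"rx": 0,"ry": 0,"rz": 14,"jaw": 1}
    - {"dx": 198,"dy": -129,"dz": -106,"rx": 0,"ry": 0,"rz": 14.8,"jaw": 1}
    - {"dx": 225,"dy": -146,"dz": -106,"rx": 0,"ry": 0,"rz": 14.8,"jaw": 1}
    - {"dx": 234,"dy": -152,"dz": -106,"rx": 0,"ry": 0,"rz": 14.8,"jaw": 1}

```text
time_s: 3.45
eef_pos: [0.3974, 0.0565, 0.1092]
tcp_rot: [[-1.0, -0.029, -0.004], [-0.029, 1.0, -0.001], [0.004, -0.001, -1.0]]
contact_force: [-0.5, 0.5, -0.9]
opening: 0.0156
gripper_force: 45.0
```

Request:
arm_command:
  increments:
    - {"dx": 0,"dy": 0,"dz": 25,"rx": 0,"ry": 0,"rz": 0,"jaw": 1}
    - {"dx": 0,"dy": 0,"dz": 45,"rx": 0,"ry": 0,"rz": 0,"jaw": 1}
    - {"dx": 0,"dy": 0,"dz": 53,"rx": 0,"ry": 0,"rz": 0,"jaw": 1}
    - {"dx": 0,"dy": 0,"dz": 53,"rx": 0,"ry": 0,"rz": 0,"jaw": 1}
    - {"dx": 0,"dy": 0,"dz": 53,"rx": 0,"ry": 0,"rz": 0,"jaw": 1}
    - {"dx": 0,"dy": 0,"dz": 53,"rx": 0,"ry": 0,"rz": 0,"jaw": 1}

```text
time_s: 3.95
eef_pos: [0.4027, 0.0593, 0.0574]
tcp_rot: [[-1.0, -0.03, 0.001], [-0.03, 1.0, 0.0], [-0.001, 0.0, -1.0]]
contact_force: [-1.1, 0.3, -0.1]
opening: 0.0152
gripper_force: 45.0
```

```bash
python3 - <<'E'
from h import *
import cv2
go((.402,.0594,.0572),1.7);s=manip.get_state();print(s['time_s'],s['eef_pos'],s['contact_force'],s['qpos'])
a=[]
for n,(x,y) in (("top",(200,160)),("side",(230,205))):
    i=cv2.cvtColor(manip.capture(n),cv2.COLOR_RGB2BGR)[y:y+100,x:x+100]
    a.append(cv2.resize(i,None,fx=4,fy=4,interpolation=cv2.INTER_CUBIC))
cv2.imwrite("pics/d.png",np.hstack(a))
print("expect tip px",proj("top",s['eef_pos']+[.108,.0032,.007]),proj("side",s['eef_pos']+[.108,.0032,.007]))
E
```

```text
d mm [0.7448 0.1068 0.1942] rot deg [0.0065 0.0408 0.0406]
3.95 [0.4027 0.0593 0.0574] [-1.1076  0.3102 -0.1271] [ 0.1425  0.2647  2.2137  0.0001  0.6625 -1.4587]
expect tip px [254.7213 209.2912] [278.4656 224.7584]
```

View pics/d.png

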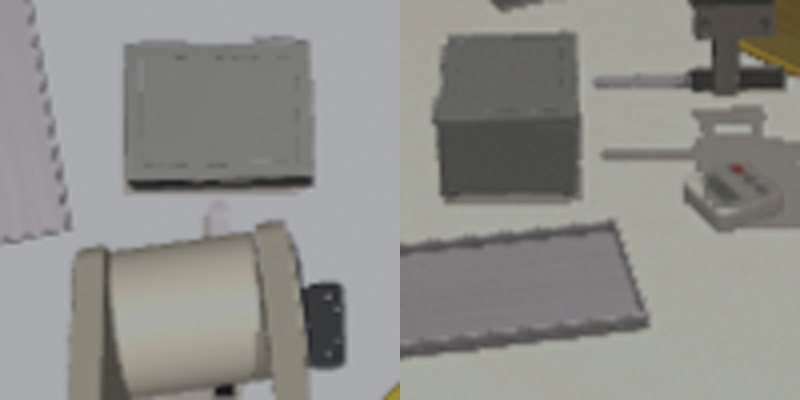

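The side view shows the tip at crop (595,82), in line with the case's upper edge. It is about 13 mm in front of the face and matches the predicted pixel. I'll advance gently.

Request:
arm_command:
  increments:
    - {"dx": -4,"dy": 0,"dz": 0.2,"rx": 0,"ry": 0,"rz": 0,"jaw": 1}
    - {"dx": -8,"dy": 0,"dz": 0.2,"rx": 0,"ry": 0,"rz": 0,"jaw": 1}
    - {"dx": -11,"dy": 0,"dz": 0.2,"rx": 0,"ry": 0,"rz": 0,"jaw": 1}
    - {"dx": -14,"dy": 0,"dz": 0.2,"rx": 0,"ry": 0,"rz": 0,"jaw": 1}
    - {"dx": -16,"dy": 0,"dz": 0.2,"rx": 0,"ry": 0,"rz": 0,"jaw": 1}
    - {"dx": -18,"dy": 0,"dz": 0.2,"rx": 0,"ry": 0,"rz": 0,"jaw": 1}
    - {"dx": -20,"dy": 0,"dz": 0.2,"rx": 0,"ry": 0,"rz": 0,"jaw": 1}

```text
time_s: 4.63
eef_pos: [0.4221, 0.0596, 0.0565]
tcp_rot: [[-1.0, -0.03, -0.0], [-0.03, 1.0, -0.0], [0.0, -0.0, -1.0]]
contact_force: [-0.7, -0.4, -1.2]
opening: 0.016
gripper_force: 45.0
```

Request:
arm_command:
  increments:
    - {"dx": 0,"dy": 0,"dz": -0.6,"rx": 0,"ry": 0,"rz": 0,"jaw": 1}
    - {"dx": -2,"dy": 0,"dz": -0.6,"rx": 0,"ry": 0,"rz": 0,"jaw": 1}
    - {"dx": -4,"dy": 0,"dz": -0.6,"rx": 0,"ry": 0,"rz": 0,"jaw": 1}
    - {"dx": -6,"dy": 0,"dz": -0.6,"rx": 0,"ry": 0,"rz": 0,"jaw": 1}
    - {"dx": -6,"dy": 0,"dz": -0.6,"rx": 0,"ry": 0,"rz": 0,"jaw": 1}

```text
time_s: 5.05
eef_pos: [0.4286, 0.0598, 0.0573]
tcp_rot: [[-1.0, -0.03, 0.001], [-0.03, 1.0, 0.0], [-0.001, 0.0, -1.0]]
contact_force: [1.3, -0.3, -0.7]
opening: 0.0156
gripper_force: 45.0
```

Request:
arm_command:
  increments:
    - {"dx": -3,"dy": 0,"dz": 0,"rx": 0,"ry": 0,"rz": 0,"jaw": 1}
    - {"dx": -6,"dy": 0,"dz": 0,"rx": 0,"ry": 0,"rz": 0,"jaw": 1}
    - {"dx": -9,"dy": 0,"dz": 0,"rx": 0,"ry": 0,"rz": 0,"jaw": 1}
    - {"dx": -12,"dy": 0,"dz": 0,"rx": 0,"ry": 0,"rz": 0,"jaw": 1}
    - {"dx": -12,"dy": 0,"dz": 0,"rx": 0,"ry": 0,"rz": 0,"jaw": 1}

```text
time_s: 5.47
eef_pos: [0.4409, 0.0602, 0.0573]
tcp_rot: [[-1.0, -0.03, 0.001], [-0.03, 1.0, 0.0], [-0.001, 0.0, -1.0]]
contact_force: [-0.3, 0.2, -0.7]
opening: 0.0154
gripper_force: 45.0
```

```bash
python3 - <<'E'
from h import *
import cv2
s=manip.get_state();print(s['time_s'],s['eef_pos'],s['contact_force'],s['torque'])
a=[]
for n,(x,y) in (("top",(200,160)),("side",(230,205))):
    i=cv2.cvtColor(manip.capture(n),cv2.COLOR_RGB2BGR)[y:y+100,x:x+100]
    a.append(cv2.resize(i,None,fx=4,fy=4,interpolation=cv2.INTER_CUBIC))
cv2.imwrite("pics/e.png",np.hstack(a))
E
```

```text
5.4667 [0.4409 0.0602 0.0573] [-0.3143  0.1795 -0.6847] [ 0.0056  0.0155 -0.0086]
```

View pics/e.png

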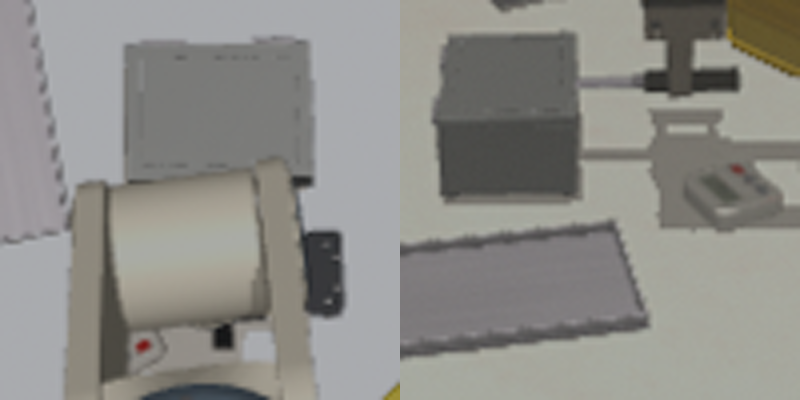

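The blade is in the slot: the side view shows it entering the case at (580,82), and the case edges haven't moved. Next I lever about the sill.

Request:
arm_command:
  increments:
    - {"dx": -0.4,"dy": 0,"dz": 4,"rx": 0,"ry": -2.5,"rz": 0,"jaw": 1}
    - {"dx": -0.9,"dy": 0,"dz": 8,"rx": 0,"ry": -5,"rz": 0,"jaw": 1}
    - {"dx": -1.6,"dy": 0,"dz": 11.6,"rx": 0,"ry": -7.5,"rz": 0,"jaw": 1}
    - {"dx": -2.4,"dy": 0,"dz": 15.2,"rx": 0,"ry": -10,"rz": 0,"jaw": 1}
    - {"dx": -2.4,"dy": 0,"dz": 15.2,"rx": 0,"ry": -10,"rz": 0,"jaw": 1}
  force: 60

```text
time_s: 5.98
eef_pos: [0.4422, 0.0603, 0.0419]
tcp_rot: [[-0.984, -0.03, 0.177], [-0.03, 1.0, 0.006], [-0.177, 0.0, -0.984]]
contact_force: [6.6, -0.3, 0.9]
opening: 0.0157
gripper_force: 60.0
```

Request:
arm_command:
  increments:
    - {"dx": 0,"dy": 0,"dz": 0,"rx": 0,"ry": 0,"rz": 0,"jaw": 1}
    - {"dx": 0,"dy": 0,"dz": 0,"rx": 0,"ry": 0,"rz": 0,"jaw": 1}

```text
time_s: 6.15
eef_pos: [0.4428, 0.0603, 0.0423]
tcp_rot: [[-0.984, -0.03, 0.173], [-0.03, 1.0, 0.005], [-0.173, 0.0, -0.985]]
contact_force: [2.3, 0.5, -1.0]
opening: 0.0155
gripper_force: 60.0
```

```bash
python3 - <<'E'
from h import *
import cv2
s=manip.get_state();print(s['time_s'],s['eef_pos'],s['contact_force'],s['torque'])
a=[]
for n,(x,y) in (("top",(200,160)),("side",(230,205))):
    i=cv2.cvtColor(manip.capture(n),cv2.COLOR_RGB2BGR)[y:y+100,x:x+100]
    a.append(cv2.resize(i,None,fx=4,fy=4,interpolation=cv2.INTER_CUBIC))
cv2.imwrite("pics/f.png",np.hstack(a))
E
```

```text
6.15 [0.4428 0.0603 0.0423] [ 2.2904  0.4517 -1.0485] [-0.0107  0.0584  0.0059]
```

View pics/f.png

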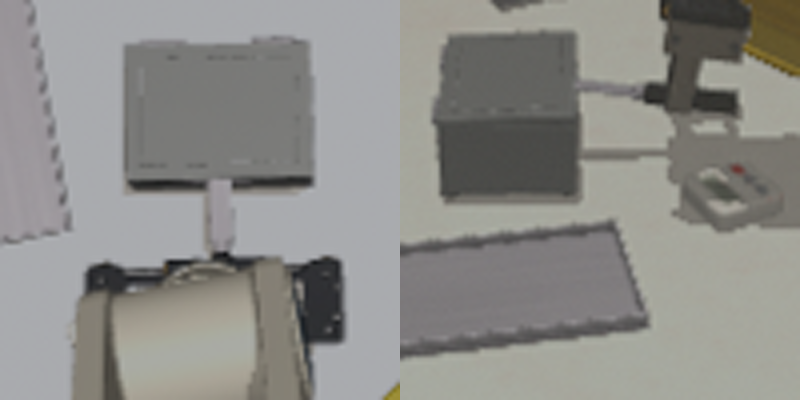

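```bash
python3 - <<'E'
from h import *
def px(tcp,phi):
    R=R_of(1.7,phi);g=tcp-.007*R[:,2]
    return [((proj("side",g-R[:,0]*d/1e3)-[230,205])*4+[400,0]).round(1) for d in(-50,28,84)]
print(px(np.array([.4409,.0602,.0573]),0));
for f in (6,8,10): print(px(np.array([.4428,.0603,.0423]),f))
E
```

```text
[array([739. ,  75.6]), array([644.5,  77.8]), array([576.8,  79.4])]
[array([736.9,  97.2]), array([643.4,  90.7]), array([576.1,  86.1])]
[array([736.9,  99.1]), array([643.9,  89.7]), array([576.8,  83. ])]
[array([736.8, 100.9]), array([644.3,  88.7]), array([577.5,  80. ])]
```

The view shows the handle pitched roughly 7–10°, with the case unmoved and the forces small. I'll keep levering.

Request:
arm_command:
  increments:
    - {"dx": -0.4,"dy": 0,"dz": 3.7,"rx": 0,"ry": -2.5,"rz": 0,"jaw": 1}
    - {"dx": -0.9,"dy": 0,"dz": 7.3,"rx": 0,"ry": -5,"rz": 0,"jaw": 1}
    - {"dx": -1.5,"dy": 0,"dz": 10.9,"rx": 0,"ry": -7.5,"rz": 0,"jaw": 1}
    - {"dx": -2.2,"dy": 0,"dz": 14.4,"rx": 0,"ry": -10,"rz": 0,"jaw": 1}
    - {"dx": -2.2,"dy": 0,"dz": 14.4,"rx": 0,"ry": -10,"rz": 0,"jaw": 1}
    - {"dx": -2.2,"dy": 0,"dz": 14.4,"rx": 0,"ry": -10,"rz": 0,"jaw": 1}

```text
time_s: 6.75
eef_pos: [0.4455, 0.0599, 0.0274]
tcp_rot: [[-0.94, -0.03, 0.339], [-0.029, 1.0, 0.009], [-0.339, -0.001, -0.941]]
contact_force: [-0.8, -0.5, -0.6]
opening: 0.0155
gripper_force: 60.0
```

```bash
python3 - <<'E'
from h import *
import cv2
s=manip.get_state();print(s['time_s'],s['eef_pos'],s['contact_force'],s['torque'])
a=[]
for n,(x,y) in (("top",(200,160)),("side",(230,205))):
    i=cv2.cvtColor(manip.capture(n),cv2.COLOR_RGB2BGR)[y:y+100,x:x+100]
    a.append(cv2.resize(i,None,fx=4,fy=4,interpolation=cv2.INTER_CUBIC))
cv2.imwrite("pics/g.png",np.hstack(a))
E
```

```text
6.75 [0.4455 0.0599 0.0274] [-0.7895 -0.4644 -0.6162] [-0.0035  0.2278  0.0411]
```

View pics/g.png

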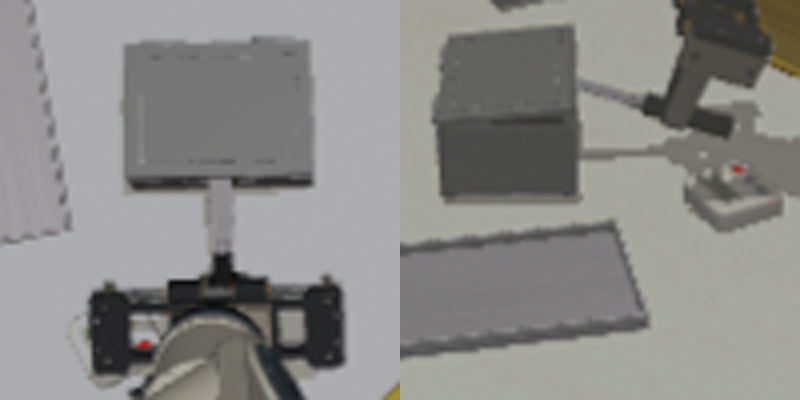

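The lid has popped: the side view shows a dark gap under its front edge at (540,120), and the case is still in place. Next I compute the swing arc with the blade tip about the hinge.

```bash
python3 - <<'E'
from h import *
c,s=np.cos(np.radians(19.8)),np.sin(np.radians(19.8))
for t in (.2,.35,.5,.65,.8,.95,1.1,1.25,1.4,1.5,1.6,1.68,1.76):
    x=-85*np.cos(t)+88;z=85*np.sin(t)-5.7
    print(t,np.round([-c*x-s*z,s*x-c*z],0))
E
```

```text
0.2 [-8. -9.]
0.35 [-16. -19.]
0.5 [-24. -28.]
0.65 [-35. -36.]
0.8 [-46. -42.]
0.95 [-58. -47.]
1.1 [-70. -49.]
1.25 [-83. -50.]
1.4 [-96. -49.]
1.5 [-104.  -47.]
1.6 [-112.  -44.]
1.68 [-118.  -41.]
1.76 [-124.  -38.]
```

Request:
arm_command:
  increments:
    - {"dx": -3,"dy": 0,"dz": -4,"rx": 0,"ry": 0,"rz": 0,"jaw": 1}
    - {"dx": -8,"dy": 0,"dz": -9,"rx": 0,"ry": 0,"rz": 0,"jaw": 1}
    - {"dx": -16,"dy": 0,"dz": -19,"rx": 0,"ry": 0,"rz": 0,"jaw": 1}
    - {"dx": -24,"dy": 0,"dz": -28,"rx": 0,"ry": 0,"rz": 0,"jaw": 1}
    - {"dx": -35,"dy": 0,"dz": -36,"rx": 0,"ry": 0,"rz": 0,"jaw": 1}
    - {"dx": -46,"dy": 0,"dz": -42,"rx": 0,"ry": 0,"rz": 0,"jaw": 1}
    - {"dx": -58,"dy": 0,"dz": -47,"rx": 0,"ry": 0,"rz": 0,"jaw": 1}
    - {"dx": -58,"dy": 0,"dz": -47,"rx": 0,"ry": 0,"rz": 0,"jaw": 1}

```text
time_s: 7.52
eef_pos: [0.4885, 0.0621, 0.0945]
tcp_rot: [[-0.938, -0.03, 0.346], [-0.028, 1.0, 0.011], [-0.346, 0.001, -0.938]]
contact_force: [0.8, 0.5, -0.6]
opening: 0.0152
gripper_force: 60.0
```

```bash
python3 - <<'E'
from h import *
import cv2
s=manip.get_state();print(s['time_s'],s['eef_pos'],s['contact_force'],s['torque'])
a=[]
for n,(x,y) in (("top",(200,140)),("side",(230,175))):
    i=cv2.cvtColor(manip.capture(n),cv2.COLOR_RGB2BGR)[y:y+130,x:x+100]
    a.append(cv2.resize(i,None,fx=4,fy=4,interpolation=cv2.INTER_CUBIC))
cv2.imwrite("pics/i.png",np.hstack(a))
E
```

```text
7.5167 [0.4885 0.0621 0.0945] [ 0.8351  0.5178 -0.5613] [ 0.0558  0.2305 -0.0018]
```

View pics/i.png

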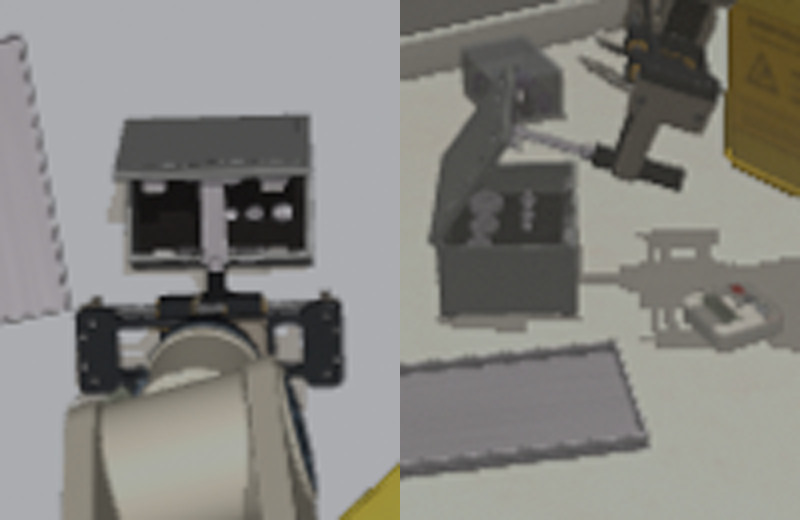

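The lid is swung up about 55° with the blade tip under it at (515,135), and the case is unmoved. That was my last view, so I'll check numerically from here. I'll finish the swing.

Request:
arm_command:
  increments:
    - {"dx": -12,"dy": 0,"dz": -2,"rx": 0,"ry": 0,"rz": 0,"jaw": 1}
    - {"dx": -25,"dy": 0,"dz": -3,"rx": 0,"ry": 0,"rz": 0,"jaw": 1}
    - {"dx": -38,"dy": 0,"dz": -2,"rx": 0,"ry": 0,"rz": 0,"jaw": 1}
    - {"dx": -46,"dy": 0,"dz": 0,"rx": 0,"ry": 0,"rz": 0,"jaw": 1}
    - {"dx": -54,"dy": 0,"dz": 3,"rx": 0,"ry": 0,"rz": 0,"jaw": 1}
    - {"dx": -60,"dy": 0,"dz": 6,"rx": 0,"ry": 0,"rz": 0,"jaw": 1}
    - {"dx": -66,"dy": 0,"dz": 9,"rx": 0,"ry": 0,"rz": 0,"jaw": 1}
    - {"dx": -66,"dy": 0,"dz": 9,"rx": 0,"ry": 0,"rz": 0,"jaw": 1}
    - {"dx": -66,"dy": 0,"dz": 9,"rx": 0,"ry": 0,"rz": 0,"jaw": 1}

```text
time_s: 8.37
eef_pos: [0.5503, 0.0634, 0.1058]
tcp_rot: [[-0.94, -0.03, 0.341], [-0.028, 1.0, 0.01], [-0.341, -0.0, -0.94]]
contact_force: [-0.4, 0.1, -0.7]
opening: 0.0151
gripper_force: 60.0
```

```bash
python3 - <<'E'
from h import *
import cv2
s=manip.get_state();print(s['time_s'],s['eef_pos'],s['contact_force'],s['torque'])
for n in("top","side"): cv2.imwrite(f"pics/j{n}.png",cv2.cvtColor(manip.capture(n),cv2.COLOR_RGB2BGR))
# lid upper edge expected px at angles (mid width, underside edge r=110)
H=np.array([.635,.066,.066])
for t in (1.3,1.5,1.65,1.76,1.85):
    for y in (.075,-.075):
        P=H+[-.11*np.cos(t)-.03*0,y,.11*np.sin(t)];print(t,y,proj("top",P),proj("side",P))
g=cv2.cvtColor(cv2.imread("pics/jtop.png"),cv2.COLOR_BGR2GRAY)
for u in(235,242,270,275):print(u,g[135:195,u])
E
```

```text
8.3667 [0.5503 0.0634 0.1058] [-0.4311  0.0861 -0.7032] [ 0.0474  0.2848 -0.0067]
1.3 0.075 [226.6859 173.5111] [246.2126 206.1707]
1.3 -0.075 [277.0699 173.5854] [249.858  186.5419]
1.5 0.075 [226.6433 166.1027] [239.0749 205.1446]
1.5 -0.075 [277.0775 166.1819] [243.3414 185.5916]
1.65 0.075 [226.7267 160.6743] [233.6927 205.2216]
1.65 -0.075 [277.0828 160.7569] [238.4242 185.6682]
1.76 0.075 [226.8493 156.8629] [229.8169 205.7393]
1.76 -0.075 [277.0864 156.9477] [234.8807 186.1547]
1.85 0.075 [226.9866 153.8961] [226.7312 206.4477]
1.85 -0.075 [277.089  153.9826] [232.0577 186.8183]
235 [173 173 173 173 173 173 173 173 173 172 173 173 173 173 173 173 167 132
 107  94  82 126 125 128 126  62  17  11  11  12  12  15  15  13  21  62
 106  94  44  41  27  27  28  28  28  28  29  29  29  28  29  28  28  27
  29  29  29  28  39  77]
242 [145 145 144 151 172 173 173 173 173 173 173 173 173 173 172 173 165 121
 106  82  63  62  62  61  62  54  18  15  16  13  13  12  13  13  25  88
 143 113  36  40  21  27  27  28  30  38  48  45  34  27  31  29  29  30
  29  29  28  26  38  41]
270 [172 173 173 173 173 173 173 173 173 173 173 173 173 173 173 168 142 110
 105  70  91  89  89  73  61  24  16  14  13  14  11  14  16  18  55 105
 109  72  41  31  28  29  65 131 159 158 162 156 148 163 154  79  34  28
  28  63 124 143 117 102]
275 [173 173 173 173 173 173 173 173 173 173 173 173 173 173 173 167 130 110
 101  61  61  62  61  61  61  55  54  54  53  53  54  54  53  49  68 110
 116  55  53  43  42  43  31  25  24  25  28  30  31  33  35  34  27  30
  29  26  24  40  73  73]
```

The lid's front edge sits at about row 153, which matches 1.85 rad, so it's on its stop. I'll withdraw and return to the tray.

```bash
python3 - <<'E'
from h import *
c=go((.40,.06,.13),1.7,0)
go((.46,.268,.13),14,0,c)
go((.575,.268,.06),14,0,c)
E
```

```text
d mm [132.6493   1.1113 -73.777 ] rot deg [-0.003  19.9373  0.0199]
d mm [-66.1442 206.1285   0.    ] rot deg [  0.    0.  -12.3]
d mm [-181.0936  202.7169   70.    ] rot deg [  0.    0.  -12.3]
```

Request:
arm_command:
  increments:
    - {"dx": 22,"dy": 0,"dz": -12,"rx": 0,"ry": 0,"rz": 0,"jaw": 1}
    - {"dx": 48,"dy": 0,"dz": -27,"rx": 0,"ry": 0,"rz": 0,"jaw": 1}
    - {"dx": 76,"dy": 1,"dz": -43,"rx": 0,"ry": 4,"rz": 0,"jaw": 1}
    - {"dx": 104,"dy": 1,"dz": -59,"rx": 0,"ry": 9,"rz": 0,"jaw": 1}
    - {"dx": 133,"dy": 1,"dz": -74,"rx": 0,"ry": 14,"rz": 0,"jaw": 1}
    - {"dx": 133,"dy": 1,"dz": -74,"rx": 0,"ry": 20,"rz": 0,"jaw": 1}
    - {"dx": 133,"dy": 1,"dz": -74,"rx": 0,"ry": 20,"rz": 0,"jaw": 1}

```text
time_s: 9.05
eef_pos: [0.4022, 0.0603, 0.1316]
tcp_rot: [[-1.0, -0.03, -0.001], [-0.03, 1.0, 0.001], [0.001, 0.001, -1.0]]
contact_force: [1.9, -0.5, 0.5]
opening: 0.0155
gripper_force: 60.0
```

Request:
arm_command:
  increments:
    - {"dx": -8,"dy": 33,"dz": 0,"rx": 0,"ry": 0,"rz": -2,"jaw": 1}
    - {"dx": -18,"dy": 68,"dz": 0,"rx": 0,"ry": 0,"rz": -5,"jaw": 1}
    - {"dx": -30,"dy": 103,"dz": 0,"rx": 0,"ry": 0,"rz": -8,"jaw": 1}
    - {"dx": -44,"dy": 138,"dz": 0,"rx": 0,"ry": 0,"rz": -11,"jaw": 1}
    - {"dx": -62,"dy": 170,"dz": 0,"rx": 0,"ry": 0,"rz": -12.3,"jaw": 1}
    - {"dx": -90,"dy": 195,"dz": 0,"rx": 0,"ry": 0,"rz": -12.3,"jaw": 1}
    - {"dx": -125,"dy": 203,"dz": 5,"rx": 0,"ry": 0,"rz": -12.3,"jaw": 1}
    - {"dx": -160,"dy": 203,"dz": 25,"rx": 0,"ry": 0,"rz": -12.3,"jaw": 1}
    - {"dx": -181,"dy": 203,"dz": 55,"rx": 0,"ry": 0,"rz": -12.3,"jaw": 1}
    - {"dx": -181,"dy": 203,"dz": 70,"rx": 0,"ry": 0,"rz": -12.3,"jaw": 1}

```text
time_s: 9.88
eef_pos: [0.5789, 0.2687, 0.0575]
tcp_rot: [[-0.97, -0.242, 0.005], [-0.242, 0.97, 0.001], [-0.005, -0.0, -1.0]]
contact_force: [0.1, -1.3, -0.5]
opening: 0.015
gripper_force: 60.0
```

Request:
arm_command:
  increments:
    - {"dx": 0,"dy": 0,"dz": 0,"rx": 0,"ry": 0,"rz": 0,"jaw": 1}
    - {"dx": 0,"dy": 0,"dz": 0,"rx": 0,"ry": 0,"rz": 0,"jaw": 1}

```text
time_s: 10.05
eef_pos: [0.5741, 0.2678, 0.0591]
tcp_rot: [[-0.97, -0.242, -0.001], [-0.242, 0.97, -0.001], [0.001, -0.001, -1.0]]
contact_force: [-0.2, -0.6, -0.1]
opening: 0.0155
gripper_force: 60.0
```

```bash
python3 - <<'E'
from h import *
import cv2
s=manip.get_state();print(s['time_s'],s['eef_pos'],s['contact_force'])
go((.575,.268,.006),14)
i=manip.capture("side");cv2.imwrite("pics/k.png",cv2.cvtColor(i,cv2.COLOR_RGB2BGR))
R=R_of(14,0)
for d in (-50,0,28,108):
    print(d,proj("side",s["eef_pos"]+[0,0,.007]-R[:,0]*d/1e3))
g=cv2.cvtColor(i,cv2.COLOR_RGB2GRAY)
# black handle pixels
u0,v0=proj("side",s["eef_pos"]).astype(int)
ys,xs=np.where(g[v0-12:v0+14,u0-30:u0+32]<60);print(u0,v0)
for u in range(u0-40,u0+32,3): print(u,g[v0-10:v0+14,u])
E
```

```text
10.05 [0.5741 0.2678 0.0591] [-0.1999 -0.5573 -0.1123]
d mm [-1.0186  0.0103 53.1301] rot deg [-0.0308 -0.0675  0.0044]
-50 [272.1514 255.4956]
0 [255.3641 257.8322]
28 [245.8604 259.155 ]
108 [218.2912 262.9924]
255 259
215 [166 166 165 166 165 166 168 167 166 167 167 166 166 167 166 167 167 169
 159 113  85 114 126 126]
218 [166 166 165 165 166 167 166 168 166 166 166 167 167 154 141 115 151 166
 126  90  93 116 126 125]
221 [166 166 165 165 166 165 166 167 166 166 167 167 146 125 120 112 136 140
 103  84  83 114 126 125]
224 [164 165 166 166 165 167 166 165 166 166 167 162 135 122 125 119 155 160
 114  85 117 126 125 124]
227 [164 165 164 164 165 164 165 166 165 166 167 153 131 122 128 121 149 126
  92  94 118 125 124 124]
230 [166 166 167 167 167 168 161 156 156 155 166 145 124 124 114 152 148 103
  84  83 114 124 123 123]
233 [116 116 117 117 118 117 118 118 117 155 163 134 121 126 117 153 160 113
  82 115 127 123 123 125]
236 [117 118 116 117 116 117 118 116 128 160 147 125 122 121 156 164 125  90
  86 116 125 123 125 125]
239 [109 111 110 110 111 116 116 128 157 149 121  98  8
[... 892 characters left out ...]
  68  54  52  52  52  53  47  93 140 111  81  84 113 124
 125 124 124 124 127 112]
269 [ 73  74  74  73  58  51  54  53  52  50  48 148 155 108  82 113 123 124
 124 125 124 124 127 105]
272 [ 72  73  72  73  75  86 117 118 111 109 118 151 127  90  82 114 123 125
 124 124 124 125 128 104]
275 [169 170 170 171 169 144 155 167 165 166 167 156 110  83  78 111 124 125
 125 124 124 126 121 101]
278 [165 165 164 166 165 163 164 164 165 165 168 151 107  82 113 124 125 125
 125 123 123 130 106  90]
281 [166 165 165 165 166 166 165 165 165 166 161 125  91  88 115 126 126 125
 125 124 127 104  90  92]
284 [165 166 166 165 166 165 165 165 165 166 156 152 153 121  96  99  95 105
 114 114 126 106  90  93]
```

The blade is still level in the grip to within about 1–2 mm. I'll lower it, release and lift clear.

Request:
arm_command:
  increments:
    - {"dx": 0,"dy": 0,"dz": 20,"rx": 0,"ry": 0,"rz": 0,"jaw": 1}
    - {"dx": 0,"dy": 0,"dz": 38,"rx": 0,"ry": 0,"rz": 0,"jaw": 1}
    - {"dx": 0,"dy": 0,"dz": 48,"rx": 0,"ry": 0,"rz": 0,"jaw": 1}
    - {"dx": 0,"dy": 0,"dz": 52,"rx": 0,"ry": 0,"rz": 0,"jaw": 1}
    - {"dx": 0,"dy": 0,"dz": 53,"rx": 0,"ry": 0,"rz": 0,"jaw": 1}
    - {"dx": 0,"dy": 0,"dz": 53.5,"rx": 0,"ry": 0,"rz": 0,"jaw": 1}
    - {"dx": 0,"dy": 0,"dz": 53.5,"rx": 0,"ry": 0,"rz": 0,"jaw": 1}

```text
time_s: 10.68
eef_pos: [0.5757, 0.2686, 0.0079]
tcp_rot: [[-0.97, -0.242, 0.001], [-0.242, 0.97, 0.001], [-0.002, 0.0, -1.0]]
contact_force: [0.2, -0.6, -0.2]
opening: 0.0151
gripper_force: 60.0
```

Request:
arm_command:
  increments:
    - {"dx": 0,"dy": 0,"dz": 0,"rx": 0,"ry": 0,"rz": 0,"jaw": 0.5}
    - {"dx": 0,"dy": 0,"dz": 0,"rx": 0,"ry": 0,"rz": 0,"jaw": 0.2}
    - {"dx": 0,"dy": 0,"dz": 0,"rx": 0,"ry": 0,"rz": 0,"jaw": 0.2}
    - {"dx": 0,"dy": 0,"dz": 0,"rx": 0,"ry": 0,"rz": 0,"jaw": 0.2}
    - {"dx": 0,"dy": 0,"dz": -20,"rx": 0,"ry": 0,"rz": 0,"jaw": 0.2}
    - {"dx": 0,"dy": 0,"dz": -50,"rx": 0,"ry": 0,"rz": 0,"jaw": 0.2}
    - {"dx": 0,"dy": 0,"dz": -85,"rx": 0,"ry": 0,"rz": 0,"jaw": 0.2}
    - {"dx": 0,"dy": 0,"dz": -120,"rx": 0,"ry": 0,"rz": 0,"jaw": 0.2}
    - {"dx": 0,"dy": 0,"dz": -150,"rx": 0,"ry": 0,"rz": 0,"jaw": 0.2}
    - {"dx": 0,"dy": 0,"dz": -150,"rx": 0,"ry": 0,"rz": 0,"jaw": 0.2}

```text
time_s: 11.52
eef_pos: [0.5785, 0.2698, 0.1638]
tcp_rot: [[-0.97, -0.242, 0.009], [-0.242, 0.97, 0.004], [-0.01, 0.002, -1.0]]
contact_force: [0.2, 0.9, 0.1]
opening: 0.0367
gripper_force: 0.0
```

```bash
python3 - <<'E'
from h import *
import cv2
s=manip.get_state();print(s['time_s'],s['eef_pos'],s['opening'],s['joint_velocities'])
i=manip.capture("side");g=cv2.cvtColor(i,cv2.COLOR_RGB2GRAY);R=R_of(14)
P=np.array([.5741,.2678,.011])
for d in (-50,0,28,108): print(d,proj("side",P-R[:,0]*d/1e3))
m=(g<62).astype(np.uint8);m[:240]=0;m[300:]=0;m[:,:205]=0;m[:,300:]=0
n,l,st,ce=cv2.connectedComponentsWithStats(m);print(st[1:][st[1:,4]>8],ce[1:][st[1:,4]>8])
print(g[255:290,220:226].T)
t=cv2.cvtColor(manip.capture("top"),cv2.COLOR_RGB2GRAY);print(t[145:160,275],t[145:160,235])
E
```

```text
11.5167 [0.5785 0.2698 0.1638] 0.03667348383343451 [ 0.0003  0.0542  0.0567  0.0013 -0.087   0.0008]
-50 [272.6372 271.2294]
0 [256.1555 273.6318]
28 [246.8267 274.9916]
108 [219.7723 278.9352]
[[246 269  26  10 148]] [[258.6486 273.777 ]]
[[167 168 166 167 167 167 167 167 167 168 170 158 114  87  86 116 126 127
  126 126 124 124 124 125 124 118  98  89 108 122 124 124 125 123 125]
 [169 168 168 167 167 168 168 167 167 168 169 147 104  85  84 115 126 126
  125 125 125 124 126 127 123 118  98  89  90 113 125 125 125 124 125]
 [168 167 168 168 167 167 167 167 167 167 169 160 114  84  91 116 126 125
  126 125 126 124 130 136 132 124  99  89  89 113 124 126 125 124 124]
 [167 168 167 167 167 167 166 167 166 167 169 165 117  83 104 121 126 126
  125 126 124 124 130 141 144 136 102  87  98 117 123 125 125 124 125]
 [167 167 167 167 168 167 167 166 166 167 168 160 115  85 116 126 126 126
  127 125 125 124 128 136 141 131 102  89 116 125 125 124 123 124 125]
 [166 166 168 167 166 167 167 166 166 167 169 150 107  91 117 127 124 125
  125 125 125 124 125 125 132 117  96  89 115 124 124 125 124 124 124]]
[176 175 175 176 175 169 132 112 103  64  63  62  63  63  61] [175 175 175 176 176 176 170 134 110  96  85 128 127 131 128]
```

Request:
arm_command:
  increments:
    - {"dx": 0,"dy": 0,"dz": 0,"rx": 0,"ry": 0,"rz": 0,"jaw": 0.2}
    - {"dx": 0,"dy": 0,"dz": 0,"rx": 0,"ry": 0,"rz": 0,"jaw": 0.2}
    - {"dx": 0,"dy": 0,"dz": 0,"rx": 0,"ry": 0,"rz": 0,"jaw": 0.2}

```text
time_s: 11.87
eef_pos: [0.5742, 0.2679, 0.1553]
tcp_rot: [[-0.97, -0.242, -0.002], [-0.242, 0.97, -0.001], [0.003, -0.0, -1.0]]
contact_force: [0.6, 0.5, 0.3]
opening: 0.0366
gripper_force: 0.0
```

```bash
python3 -c "
from cell import manip
print(manip.close_job())"
```

```text
the job is handed in; nothing more can be done
None
```

I handed the job in at about 12 s of robot time, with no verdict returned: the lid was levered off its catch with the spatula and rests back on its stop, the spatula lies flat in its tray, the case stayed where it was as far as the pictures show, and the arm went nowhere near the other things.

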